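# Punch a drilling mark through the jig's red bush

## Robot

A 6-joint arm with a two-finger parallel gripper is mounted at the origin on the work surface. World frame = base frame: x ahead of the robot, y to its left, z up, the work surface at z = 0. Lengths are in m, angles in rad, forces in N, time in s.
With the tool pointing down it reaches from about 0.4 to 0.825 m from the base axis. Payload 7 kg.
Tool frame: the origin (TCP) lies at the centre of the arm's flange, where the gripper is bolted on; the fingertips stand 178 mm ahead of it and the grasp point (between the pads) lies 159 mm ahead of it; z points along the fingers, y is the line along which they close (so a half turn about z gives the same grasp; the last joint's range is limited). The gripper opens to 88 mm and grips with 3 to 60 N. Pads are 19 mm wide; open, the fingers measure 130 mm over their backs; the gripper's body (78 mm by 193 mm) begins 47 mm behind the grasp point.
Start: joints at [-0.873, 0.359, 0.012, 0, -1.224, -0.288], TCP at [0.269, -0.619, 0.405] pointing down, gripper open.
Joint ranges: [-3.07, 3.07], [-1.43, 2.12], [-1.02, 1.25], [-3.03, 1.67], [-3.05, -0], [-3.03, 3.03]. Speed limits (rad/s): [2.39, 2.39, 3.01, 3.14, 3.14, 3.14].

## Interface

Orientations are given as a unit quaternion [w, x, y, z].
In Python, from bench import ctrl gives the robot as it stands.
- The arm moves only by the tool servo_tool, never from a script. Its argument "targets" is a list of rows, each an object with "fingers": the opening, from 0 (shut) to 1 (fully open); "slide": the shift along the tool's x, y, z as a fraction of full scale, a list of three; "turn": the turn, a rotation vector about the tool's x, y, z as a fraction of full scale, a list of three. In form: [{"fingers": fingers, "slide": [x, y, z], "turn": [rx, ry, rz]}, ...]. A call has exactly 5 rows; each row is the pose to reach, as a shift and turn from the pose commanded when the call began, along the tool's axes at that moment; what a row does not reach only later rows make up. Full scale, the value 1, is 80 mm for a shift and pi/2 rad for a turn. A row lasts 1/12 s, in which the tool goes at most 41.7 mm and 7.16 degrees, less where a joint would pass 70% of its speed; a pose out of reach is approached as far as the arm can. A call with a number of a shift or a turn outside -1 to 1 is refused whole. A call with a gripper value outside its range is refused whole. The fingers move at their own pace and stop on an object; "force" is the grip in N (left out, the last holds). Time passes only in rows, so rows that repeat a pose let the fingers close, or fill a call up. It gives the time, the measured TCP pose, the force, the opening and the grip force at its end, in the units of the state.
- ctrl.read_state(): the state, without advancing time (a new reading comes with each control period).
- ctrl.capture(name): name is "side" or "top"; returns the picture (480x640x3 uint8, blue, green, red); there is no depth.
- ctrl.get_calibration(name): a dict with "fx", "fy", "cx", "cy" (pixels), "dist_coeffs" ([k1, k2, p1, p2, k3] as OpenCV has them; the pictures are not rectified), "R" (3x3) and "t" (3): a world point X has camera coordinates R X + t. Camera axes: x right, y down, z forward; pixel columns grow to the right and rows downward; lengths in m; the calibration is good to about 2 mm. A picture is of the moment at which its call begins. get_calibration takes no time and is no camera call.
- ctrl.job_done(): hands the job in; it is judged then, once.
The state is a dict: "clock": time; "joint_positions": joint angles; "qvel": joint speeds; "effort": joint torques, N m; "tcp_pos": TCP position; "ee_rot": TCP orientation; "force": force on the tool from outside, world axes, zero at the start; "wrist_torque": the same for the moment, N m; "finger_gap": finger opening in m; "gripper_force": force on a finger pad.
Only numpy, scipy, OpenCV 4.12 (cv2) and the standard library are available. Lean on these libraries where they do the work, as an engineer would, in place of code of your own. Each camera call takes 0.05 s, during which the arm holds its last target. There are 200 camera calls.

## Task

Take the automatic punch out of its wooden stand, put its point down through the red-ringed hole of the drilling jig and press straight down on the wood inside until the punch's spring trips and the push gives way. Stop there, gently: do not ram it on against its inner stop, and do not trip the punch anywhere else. Then put the punch back in its stand, upright and fully home, and leave the glue bottle, the hammer and the little wooden figure alone.

Things in the scene. Friction and masses are not known exactly. Their poses are not given: they have to be found in the camera images.
- punch_grip (a point): Middle of the upright automatic punch's handle (loose, about 0.23 kg), z to its top. Handle 22 mm across, blue, steel rings, red top band, 30 mm below to 30 mm above here. Dark collar 36 mm across, 30 to 36 mm below. Steel neck 19 mm across under it ends 52 mm below; then a plunger reaches 58 mm further. In the stand the collar rests on its top.
- plunger: The punch's sprung plunger, dark rod 8 mm across, blunt cone end; origin at its tip, 110 mm below punch_grip, z to the handle. Pressed, it slides in: push 5 N, rising to 15 N at 4.5 mm, then the spring trips: push collapses to 9 N at 10 mm, 4 N at 12 (tripped beyond 10). Hard stop at 12.8 mm; over 22 N bruises the work. Springs out when lifted.
- stand_hole (a point): Centre of the mouth of the hole in the punch stand, a fixed pale wooden block 80 x 80 mm, 85 mm high, blue band at its foot; hole 26 mm in diameter (32 mm at the chamfered mouth), 80 mm deep, z up. This point lies in the block's top face.
- red_bush (a point): Centre of the mouth of the red-ringed hole (ring 28 mm across) in the drilling jig's aluminium top plate, z up. Hole 13 mm across (19 mm at the chamfered mouth), through the 12 mm plate. Jig fixed, 150 x 100 mm, 70 mm high. Under the plate lies the wooden work, of unknown thickness: its top is 12 to 38 mm below this point, to be found by touch.
- black_bush (a point): Centre of the mouth of the other hole of the jig, ringed in black, same size, 70 mm from the red one (along the jig's +x, which is the red bush's x axis). Not to be punched.
- glue: White glue bottle with a red cap, 52 mm in diameter, 130 mm high, standing; origin at the centre of its underside. Leave alone.
- hammer: Hammer about 0.3 m long lying on the table; origin on the underside near its middle, x from handle to head. Leave alone.
- figure: Small turned wooden figure, 30 mm in diameter, 51 mm high, standing; origin at the centre of its underside. Leave alone.

How it is judged:
By the outcome, as a careful person would: the job done as asked, in the order asked, and still so for the second after the job is handed in, with the robot touching nothing.
It also fails if it takes over 72 s, if anything falls off the work surface, if the arm or the gripper's body presses on something with over 40 N, if the wrist force passes 120 N, or if a joint passes its speed limit or range.

## Working session

There is one attempt and no reset: what is moved stays moved. The work goes in short steps, Python scripts to look and compute and a tool call to move; the robot and the scene stay as the last step left them, time stands still between calls to the robot, and variables do not carry over. Pictures are saved under pics/ and viewed, at most 10 in all, crops included, and the job is handed in when it is done.

Besides the shell and the picture viewer there is one more tool, called after "Emit:" as name([rows], argument=value, ...), one row to a line, values as JSON. servo_tool: Moves the arm, as the interface text tells. Its arguments: {"type":"object","properties":{"targets":{"type":"array","items":{"type":"object","properties":{"fingers":{"type":"number"},"slide":{"type":"array","items":{"type":"number","minimum":-1,"maximum":1}},"turn":{"type":"array","items":{"type":"number","minimum":-1,"maximum":1}}}}},"force":{"type":"number"}},"required":["targets"]}

```bash
mkdir -p pics; ls
python3 - <<'E'
from bench import ctrl
import cv2,numpy as np
for n in("side","top"):
    cv2.imwrite(f"pics/{n}0.png",ctrl.capture(n)); c=ctrl.get_calibration(n)
    R=np.array(c["R"]);print(n,c["fx"],c["cx"],c["cy"],c["dist_coeffs"],"C",-R.T@np.array(c["t"]),R.round(3).tolist())
s=ctrl.read_state();print({k:np.round(v,4).tolist() for k,v in s.items()})
E
```

```text
pics
side 512.6680523274956 318.4034321670804 239.73168816811236 [-0.14830103  0.          0.          0.          0.        ] C [ 0.34490931 -0.62320496  0.4968709 ] [[0.928, -0.374, 0.01], [-0.174, -0.454, -0.874], [0.331, 0.809, -0.486]]
top 466.22592785886525 334.62982312138104 244.41561786646164 [0.01897429 0.         0.         0.         0.        ] C [0.48517918 0.01996217 0.8625229 ] [[0.015, -1.0, -0.017], [-0.99, -0.013, -0.137], [0.137, 0.019, -0.99]]
{'clock': 0.1, 'joint_positions': [-0.8729, 0.3593, 0.0112, -0.0003, -1.2241, -0.2881], 'qvel': [0.0003, -0.0025, 0.0031, 0.0018, -0.001, 0.0], 'effort': [-0.0013, -58.4164, 29.3753, 7.0156, 0.0101, -0.0001], 'tcp_pos': [0.2689, -0.6189, 0.4038], 'ee_rot': [-0.0002, -0.2034, 0.9791, 0.0007], 'force': [-0.5406, -0.3533, -0.0421], 'wrist_torque': [0.0327, -0.0234, -0.0479], 'gripper_force': 0.0, 'finger_gap': 0.0875}
```

View pics/side0.png

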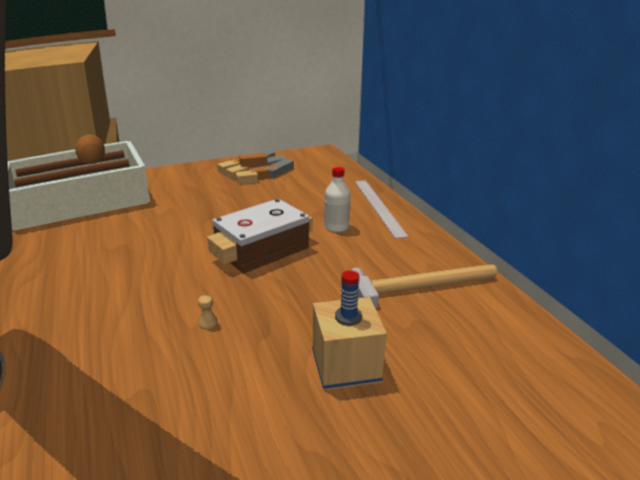

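View pics/top0.png

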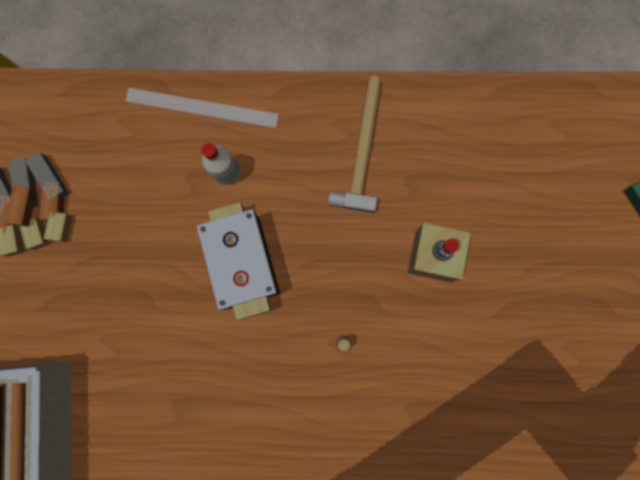

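Side view: punch cap at (350,277), collar (348,316), red ring (245,223), black ring (276,212). Top view: cap (451,245), collar (444,251), stand top about (443,251), red ring (241,278), black ring (230,239). The figure is at (344,344) and the glue cap at (209,151).

```bash
cat > h.py <<'E'
from bench import ctrl
import cv2,numpy as np
def cal(n):
    c=ctrl.get_calibration(n);K=np.array([[c["fx"],0,c["cx"]],[0,c["fy"],c["cy"]],[0,0,1]])
    return K,np.array(c["dist_coeffs"]),np.array(c["R"]),np.array(c["t"])
def ray(n,p):
    K,d,R,t=cal(n);u=cv2.undistortPoints(np.array([[p]],float),K,d)[0,0]
    v=R.T@np.array([u[0],u[1],1]);return -R.T@t,v/np.linalg.norm(v)
def plane(n,p,z):
    c,v=ray(n,p);return c+v*(z-c[2])/v[2]
def tri(a,b):
    (c1,v1),(c2,v2)=ray("side",a),ray("top",b)
    s=np.linalg.lstsq(np.c_[v1,-v2],c2-c1,rcond=None)[0]
    p,q=c1+s[0]*v1,c2+s[1]*v2;return (p+q)/2,np.linalg.norm(p-q)
def proj(n,X):
    K,d,R,t=cal(n);return cv2.projectPoints(np.array([X],float),cv2.Rodrigues(R)[0],t,K,d)[0][0,0]
def big(m,win):
    x0,y0,x1,y1=win;w=np.zeros_like(m);w[y0:y1,x0:x1]=m[y0:y1,x0:x1]
    cs=cv2.findContours(w,cv2.RETR_EXTERNAL,cv2.CHAIN_APPROX_NONE)[0]
    return max(cs,key=cv2.contourArea)
def red(im):
    b,g,r=[im[...,i].astype(int) for i in range(3)]
    return ((r>110)&(g<0.45*r)&(b<0.5*r)&(b>0.7*g)).astype(np.uint8)*255
def dark(im,t=75): return (im.max(2)<t).astype(np.uint8)*255
E
cat > m.py <<'E'
from h import *
S,T=cv2.imread("pics/side0.png"),cv2.imread("pics/top0.png")
def ell(c): e=cv2.fitEllipse(c);return np.array(e[0]),np.round(e[1],1),round(e[2])
W={"redring":((232,212,258,234),(228,266,256,292),red),"blackring":((264,204,290,221),(218,228,242,251),dark)}
P={}
for k,(a,b,f) in W.items():
    ea,eb=ell(big(f(S),a)),ell(big(f(T),b));P[k],g=tri(ea[0],eb[0])
    print(k,ea,eb,P[k].round(4),"gap",round(g,4),"planes.07",plane("side",ea[0],.07).round(4),plane("top",eb[0],.07).round(4))
print("ring dist",np.linalg.norm(P["redring"]-P["blackring"]))
ca,cb=big(red(S),(335,262,365,290)),big(red(T),(438,232,466,260))
f=lambda c:np.array(cv2.minEnclosingCircle(c)[0])
for c in(ca,cb):print("cap",cv2.boundingRect(c),f(c))
m=lambda c:(lambda q:(q["m10"]/q["m00"],q["m01"]/q["m00"]))(cv2.moments(c))
print("cap tri",tri(m(ca),m(cb)))
# stand top
hs=cv2.cvtColor(T,cv2.COLOR_BGR2HSV);print("wood",hs[262,430],hs[230,425],hs[275,450],"table",hs[290,440],"side top",cv2.cvtColor(S,cv2.COLOR_BGR2HSV)[[312,350],[325,350]])
wm=((T[...,1]>110)).astype(np.uint8)*255
c=big(wm,(400,210,485,290));r=cv2.minAreaRect(c);print("rect",r,"z.085",plane("top",r[0],.085))
ap=cv2.approxPolyDP(c,4,True)[:,0];print(ap.tolist(),[plane("top",p,.085)[:2].round(4).tolist() for p in ap])
big2=lambda I,w:cv2.resize(I[w[1]:w[3],w[0]:w[2]],None,fx=6,fy=6,interpolation=cv2.INTER_NEAREST)
A=big2(S,(305,262,391,350));B=big2(T,(408,216,476,286))
h=max(A.shape[0],B.shape[0]);pad=lambda I:cv2.copyMakeBorder(I,0,h-I.shape[0],0,0,cv2.BORDER_CONSTANT)
I=np.hstack([pad(A),pad(B)])[:,:];I=cv2.resize(I,None,fx=.84,fy=.84);print(I.shape);cv2.imwrite("pics/crop1.png",I)
E
python3 m.py
```

```text
redring (array([229.35668945, 224.60166931]), array([ 5.4, 18.6]), 0) (array([240.54222107, 278.02078247]), array([13.4, 13.8]), 28) [0.5206 0.1972 0.0687] gap 0.0288 planes.07 [0.5059 0.1967 0.07  ] [0.5347 0.1943 0.07  ]
blackring (array([281.5 , 211.75]), array([1.0000e+00, 9.2916e+03]), 0) (array([230.08117676, 239.11149597]), array([13.3, 14. ]), 43) [0.6061 0.2142 0.0698] gap 0.0095 planes.07 [0.6108 0.2131 0.07  ] [0.6015 0.2153 0.07  ]
ring dist 0.08719975021579396
cap (351, 271, 8, 9) [353.80767822 274.80767822]
cap (445, 239, 14, 14) [451.17242432 245.12930298]
cap tri (array([ 0.58748898, -0.14595436,  0.15342675]), np.float64(0.006436901094326532))
wood [ 20 101 142] [ 26  83 142] [ 25  89 138] table [ 13 161 119] side top [[ 17 136 203]
 [ 16 127 124]]
rect ((442.4207458496094, 250.42263793945312), (48.28359603881836, 47.73072814941406), 10.619654655456543) z.085 [ 0.58476368 -0.14583209  0.085     ]
[[424, 223], [415, 267], [461, 278], [469, 233]] [[0.631, -0.1157], [0.5563, -0.0999], [0.5391, -0.1757], [0.6148, -0.1907]]
(444, 776, 3)
```

View pics/crop1.png

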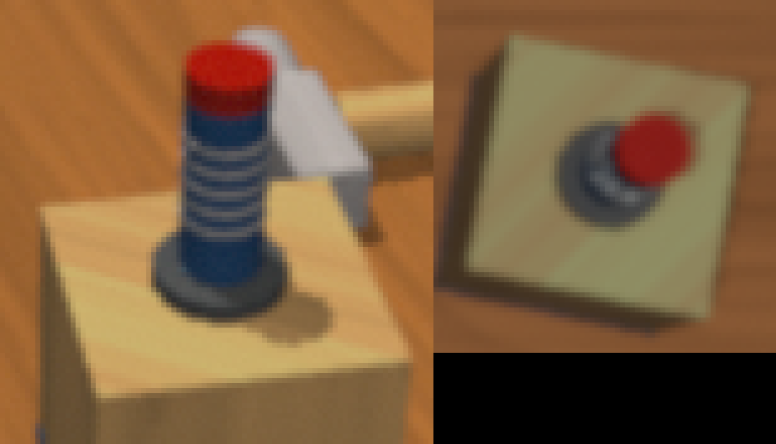

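Crop: the punch stands upright, with the collar flat on the stand top. In the side view the stand corners are at about (313,303), (324,341), (386,333) and (370,297); the hammer head lies behind the stand. My side red mask was too strict, so I'm fixing it.

```bash
cat > m2.py <<'E'
from h import *
S,T=cv2.imread("pics/side0.png"),cv2.imread("pics/top0.png")
def redS(im):
    b,g,r=[im[...,i].astype(int) for i in range(3)]
    return ((r>90)&(g<0.5*r)&(b<0.62*r)&(g-b<12)).astype(np.uint8)*255
def ell(c): e=cv2.fitEllipse(cv2.convexHull(c));return np.array(e[0]),np.round(e[1],1)
def blob(m,w):
    x0,y0,x1,y1=w;ys,xs=np.nonzero(m[y0:y1,x0:x1]);return cv2.convexHull(np.c_[xs+x0,ys+y0].astype(np.int32))
for k,f,a,b in(("red",redS,(236,216,256,230),(228,266,256,292)),("black",lambda i:dark(i,100),(268,207,287,218),(218,228,242,251))):
    A=ell(blob(f(S),a));B=ell(blob(red(T) if k=="red" else dark(T),b))
    p,g=tri(A[0],B[0]);print(k,A,B,p.round(4),round(g,4),plane("side",A[0],.07).round(4),plane("top",B[0],.07).round(4))
ca=blob(redS(S),(338,266,362,286));print("side cap",cv2.boundingRect(ca))
cb=blob(red(T),(438,232,466,260));x,y,w,h=cv2.boundingRect(ca)
p,g=tri((x+w/2-.5,y+w*.5*.49),(451.2,245.1));print("cap top",p.round(4),round(g,4))
print("top-plane .151",plane("top",(451.2,245.1),.151).round(4))
for a,b in(((313.3,303.3),(415,267)),((324.4,340.8),(461,278)),((386.3,333.4),(469,233)),((370.5,297.3),(424,223))):
    p,g=tri(a,b);print("corner",p.round(4),round(g,4))
# collar top view: outline
cc=blob(((T[...,1]<95)|(T[...,2]<90)).astype(np.uint8),(430,236,460,264));print("collar",cv2.boundingRect(cc))
for k,n,p in(("fig",(205,300),(344,344)),("glue",(338,172),(209,151))):print(k,tri(n,p))
E
python3 m2.py
```

```text
red (array([244.54388428, 222.26335144]), array([ 5.6, 13.3])) (array([240.59080505, 278.02587891]), array([13.9, 14.2])) [0.5342 0.1942 0.0708] 0.001 [0.534  0.1958 0.07  ] [0.5347 0.1942 0.07  ]
black (array([275.94464111, 211.93469238]), array([ 5.2, 13.2])) (array([230.08944702, 239.10682678]), array([13.9, 14.4])) [0.6009 0.2153 0.0704] 0.001 [0.6007 0.2161 0.07  ] [0.6015 0.2153 0.07  ]
side cap (343, 271, 16, 14)
cap top [ 0.5844 -0.1451  0.1509] 0.0007
top-plane .151 [ 0.5847 -0.1453  0.151 ]
corner [ 0.5546 -0.0995  0.0846] 0.0035
corner [ 0.5384 -0.1757  0.0837] 0.0017
corner [ 0.6152 -0.1911  0.0836] 0.0003
corner [ 0.6311 -0.1157  0.0851] 0.0002
collar (432, 238, 28, 23)
fig (array([0.42462678, 0.01679036, 0.04462867]), np.float64(0.0019629536341972784))
glue (array([0.74064696, 0.24441338, 0.12112534]), np.float64(0.000575432143799617))
```

Emit:
servo_tool([
  {"fingers": 1, "slide": [-0.1, 0.064, 0], "turn": [0, 0, 0]},
  {"fingers": 1, "slide": [-0.3, 0.192, 0], "turn": [0, 0, 0]},
  {"fingers": 1, "slide": [-0.5, 0.32, 0], "turn": [0, 0, 0]},
  {"fingers": 1, "slide": [-0.75, 0.48, 0], "turn": [0, 0, 0]},
  {"fingers": 1, "slide": [-1, 0.64, 0], "turn": [0, 0, 0]},
])

```text
clock: 0.52
tcp_pos: [0.3223, -0.5391, 0.4042]
ee_rot: [-0.0, -0.203, 0.979, 0.0]
force: [0.3, -0.1, -0.1]
finger_gap: 0.0875
gripper_force: 0.0
```

Emit:
servo_tool([
  {"fingers": 1, "slide": [-0.2, 0.128, 0], "turn": [0, 0, 0]},
  {"fingers": 1, "slide": [-0.4, 0.256, 0], "turn": [0, 0, 0]},
  {"fingers": 1, "slide": [-0.6, 0.384, 0], "turn": [0, 0, 0]},
  {"fingers": 1, "slide": [-0.8, 0.512, 0], "turn": [0, 0, 0]},
  {"fingers": 1, "slide": [-1, 0.64, 0], "turn": [0, 0, 0]},
])

```text
clock: 0.93
tcp_pos: [0.3753, -0.4601, 0.4045]
ee_rot: [-0.0, -0.204, 0.979, 0.0]
force: [0.7, -0.0, -0.5]
finger_gap: 0.0876
gripper_force: 0.0
```

Emit:
servo_tool([
  {"fingers": 1, "slide": [-0.2, 0.128, 0], "turn": [0, 0, 0]},
  {"fingers": 1, "slide": [-0.4, 0.256, 0], "turn": [0, 0, 0]},
  {"fingers": 1, "slide": [-0.6, 0.384, 0], "turn": [0, 0, 0]},
  {"fingers": 1, "slide": [-0.8, 0.512, 0], "turn": [0, 0, 0]},
  {"fingers": 1, "slide": [-1, 0.64, 0], "turn": [0, 0, 0]},
])

```text
clock: 1.35
tcp_pos: [0.4282, -0.3813, 0.4045]
ee_rot: [-0.0, -0.204, 0.979, 0.0]
force: [-0.1, -0.8, -0.1]
finger_gap: 0.0874
gripper_force: 0.0
```

Emit:
servo_tool([
  {"fingers": 1, "slide": [-0.2, 0.128, 0], "turn": [0, 0, 0]},
  {"fingers": 1, "slide": [-0.4, 0.256, 0], "turn": [0, 0, 0]},
  {"fingers": 1, "slide": [-0.6, 0.384, 0], "turn": [0, 0, 0]},
  {"fingers": 1, "slide": [-0.8, 0.512, 0], "turn": [0, 0, 0]},
  {"fingers": 1, "slide": [-1, 0.64, 0], "turn": [0, 0, 0]},
])

```text
clock: 1.77
tcp_pos: [0.4811, -0.3024, 0.4045]
ee_rot: [-0.0, -0.204, 0.979, 0.0]
force: [0.5, 0.5, 0.4]
finger_gap: 0.0878
gripper_force: 0.0
```

Emit:
servo_tool([
  {"fingers": 1, "slide": [-0.2, 0.128, 0], "turn": [0, 0, 0]},
  {"fingers": 1, "slide": [-0.4, 0.256, 0], "turn": [0, 0, 0]},
  {"fingers": 1, "slide": [-0.6, 0.384, 0], "turn": [0, 0, 0]},
  {"fingers": 1, "slide": [-0.8, 0.512, 0], "turn": [0, 0, 0]},
  {"fingers": 1, "slide": [-1, 0.64, 0], "turn": [0, 0, 0]},
])

```text
clock: 2.18
tcp_pos: [0.534, -0.2236, 0.4045]
ee_rot: [-0.0, -0.204, 0.979, 0.0]
force: [-0.1, 0.2, -0.5]
finger_gap: 0.0876
gripper_force: 0.0
```

Emit:
servo_tool([
  {"fingers": 1, "slide": [-0.25, 0.16, 0], "turn": [0, 0, 0]},
  {"fingers": 1, "slide": [-0.5, 0.32, 0], "turn": [0, 0, 0]},
  {"fingers": 1, "slide": [-0.75, 0.48, 0], "turn": [0, 0, 0]},
  {"fingers": 1, "slide": [-0.9, 0.576, 0], "turn": [0, 0, 0]},
  {"fingers": 1, "slide": [-1, 0.64, 0], "turn": [0, 0, 0]},
])

```text
clock: 2.6
tcp_pos: [0.5874, -0.1444, 0.4043]
ee_rot: [-0.0, -0.204, 0.979, 0.0]
force: [-0.3, 0.2, -0.2]
finger_gap: 0.0877
gripper_force: 0.0
```

```bash
cat > d.py <<'E'
# usage: d.py x y z : remaining move in tool units (1=80mm), fingertip-level tilt
import sys;from h import *
from scipy.spatial.transform import Rotation as Ro
s=ctrl.read_state();q=s["ee_rot"];R=Ro.from_quat([q[1],q[2],q[3],q[0]]).as_matrix()
d=np.array(list(map(float,sys.argv[1:4])))-s["tcp_pos"]
print("t",round(s["clock"],2),"tcp",np.round(s["tcp_pos"],4),"units",(R.T@d/.08).round(3),"toolz",R[:,2].round(4),"y",R[:,1].round(3))
print("F",np.round(s["force"],2),"T",np.round(s["wrist_torque"],3),"gap",round(s["finger_gap"],4),"grip",s["gripper_force"],"j",np.round(s["joint_positions"],3))
E
python3 d.py .5847 -.1454 .280
```

```text
t 2.6 tcp [ 0.5874 -0.1444  0.4043] units [0.035 0.002 1.554] toolz [-5.e-04  1.e-04 -1.e+00] y [-0.4    0.917  0.   ]
F [-0.3   0.23 -0.17] T [-0.069  0.021 -0.034] gap 0.0877 grip 0.0 j [ 0.081  0.245 -0.15  -0.    -1.177 -1.241]
```

Emit:
servo_tool([
  {"fingers": 1, "slide": [0.035, 0.002, 0.1], "turn": [0, 0, 0]},
  {"fingers": 1, "slide": [0.035, 0.002, 0.25], "turn": [0, 0, 0]},
  {"fingers": 1, "slide": [0.035, 0.002, 0.42], "turn": [0, 0, 0]},
  {"fingers": 1, "slide": [0.035, 0.002, 0.6], "turn": [0, 0, 0]},
  {"fingers": 1, "slide": [0.035, 0.002, 0.78], "turn": [0, 0, 0]},
])

```text
clock: 3.02
tcp_pos: [0.5833, -0.1477, 0.3414]
ee_rot: [-0.0, -0.203, 0.979, 0.0]
force: [-0.3, -0.6, 0.1]
finger_gap: 0.0877
gripper_force: 0.0
```

Emit:
servo_tool([
  {"fingers": 1, "slide": [0, 0, 0.2], "turn": [0, 0, 0]},
  {"fingers": 1, "slide": [0, 0, 0.4], "turn": [0, 0, 0]},
  {"fingers": 1, "slide": [0, 0, 0.6], "turn": [0, 0, 0]},
  {"fingers": 1, "slide": [0, 0, 0.72], "turn": [0, 0, 0]},
  {"fingers": 1, "slide": [0, 0, 0.77], "turn": [0, 0, 0]},
])

```text
clock: 3.43
tcp_pos: [0.583, -0.1476, 0.2788]
ee_rot: [-0.001, -0.203, 0.979, 0.0]
force: [0.0, 1.0, -0.3]
finger_gap: 0.0877
gripper_force: 0.0
```

```bash
python3 d.py .5847 -.1454 .280
python3 - <<'E'
from h import *
S,T=ctrl.capture("side"),ctrl.capture("top")
A=cv2.resize(S[220:370,270:420],None,fx=2.6,fy=2.6);B=cv2.resize(T[170:320,360:510],None,fx=2.6,fy=2.6)
cv2.imwrite("pics/g1.png",np.hstack([A,B]))
E
```

```text
t 3.43 tcp [ 0.583  -0.1476  0.2788] units [-0.03   0.017 -0.015] toolz [-2.9e-03  1.0e-04 -1.0e+00] y [-0.398  0.918  0.001]
F [ 0.04  0.98 -0.31] T [-0.048  0.092  0.016] gap 0.0877 grip 0.0 j [ 0.077  0.348 -0.315 -0.    -0.91  -1.238]
```

View pics/g1.png

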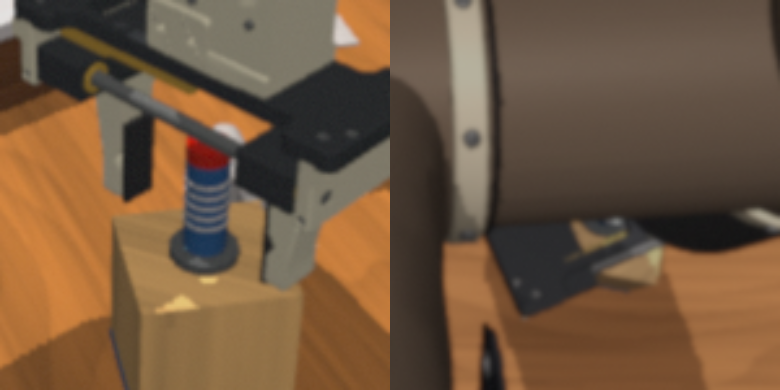

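The fingers straddle the punch below the cap, with clearance all round. I'm correcting by a couple of mm, then closing.

Emit:
servo_tool([
  {"fingers": 1, "slide": [-0.03, 0.017, -0.015], "turn": [0, 0, 0]},
  {"fingers": 1, "slide": [-0.03, 0.017, -0.015], "turn": [0, 0, 0]},
  {"fingers": 1, "slide": [-0.03, 0.017, -0.015], "turn": [0, 0, 0]},
  {"fingers": 1, "slide": [-0.03, 0.017, -0.015], "turn": [0, 0, 0]},
  {"fingers": 1, "slide": [-0.03, 0.017, -0.015], "turn": [0, 0, 0]},
])

```text
clock: 3.95
tcp_pos: [0.5858, -0.1448, 0.2823]
ee_rot: [0.0, -0.203, 0.979, -0.0]
force: [0.1, 0.1, 0.0]
finger_gap: 0.0875
gripper_force: 0.0
```

```bash
python3 d.py .5847 -.1454 .280
```

```text
t 3.95 tcp [ 0.5858 -0.1448  0.2823] units [ 0.016 -0.001  0.029] toolz [ 7.e-04  0.e+00 -1.e+00] y [-0.398  0.917 -0.   ]
F [0.14 0.1  0.02] T [-0.029 -0.012 -0.01 ] gap 0.0875 grip 0.0 j [ 0.081  0.347 -0.308  0.    -0.915 -1.242]
```

Emit:
servo_tool([
  {"fingers": 1, "slide": [0.012, 0, 0.02], "turn": [0, 0, 0]},
  {"fingers": 1, "slide": [0.012, 0, 0.02], "turn": [0, 0, 0]},
  {"fingers": 0.6, "slide": [0.012, 0, 0.02], "turn": [0, 0, 0]},
  {"fingers": 0.45, "slide": [0.012, 0, 0.02], "turn": [0, 0, 0]},
  {"fingers": 0.35, "slide": [0.012, 0, 0.02], "turn": [0, 0, 0]},
], force=45)

```text
clock: 4.37
tcp_pos: [0.5849, -0.1452, 0.2803]
ee_rot: [-0.0, -0.203, 0.979, -0.0]
force: [-0.4, 0.1, -0.2]
finger_gap: 0.073
gripper_force: 0.0
```

Emit:
servo_tool([
  {"fingers": 0.3, "slide": [0, 0, 0], "turn": [0, 0, 0]},
  {"fingers": 0.25, "slide": [0, 0, 0], "turn": [0, 0, 0]},
  {"fingers": 0.2, "slide": [0, 0, 0], "turn": [0, 0, 0]},
  {"fingers": 0.1, "slide": [0, 0, 0], "turn": [0, 0, 0]},
  {"fingers": 0, "slide": [0, 0, 0], "turn": [0, 0, 0]},
])

```text
clock: 4.78
tcp_pos: [0.5849, -0.1452, 0.2803]
ee_rot: [0.0, -0.203, 0.979, -0.0]
force: [-0.6, 0.5, -1.0]
finger_gap: 0.0398
gripper_force: 0.0
```

Emit:
servo_tool([
  {"fingers": 0, "slide": [0, 0, 0], "turn": [0, 0, 0]},
  {"fingers": 0, "slide": [0, 0, 0], "turn": [0, 0, 0]},
  {"fingers": 0, "slide": [0, 0, 0], "turn": [0, 0, 0]},
  {"fingers": 0, "slide": [0, 0, 0], "turn": [0, 0, 0]},
  {"fingers": 0, "slide": [0, 0, 0], "turn": [0, 0, 0]},
])

```text
clock: 5.2
tcp_pos: [0.5849, -0.1452, 0.2803]
ee_rot: [-0.0, -0.203, 0.979, 0.0]
force: [0.1, -0.1, 1.2]
finger_gap: 0.0211
gripper_force: 45.0
```

```bash
python3 d.py .5847 -.1454 .280
```

```text
t 5.2 tcp [ 0.5849 -0.1452  0.2803] units [ 0.003 -0.001  0.003] toolz [-0.  0. -1.] y [-0.398  0.917  0.   ]
F [ 0.06 -0.14  1.22] T [ 0.144  0.021 -0.008] gap 0.0211 grip 44.999597668647766 j [ 0.081  0.348 -0.312 -0.    -0.911 -1.242]
```

Emit:
servo_tool([
  {"fingers": 0, "slide": [0, 0, -0.05], "turn": [0, 0, 0]},
  {"fingers": 0, "slide": [0, 0, -0.15], "turn": [0, 0, 0]},
  {"fingers": 0, "slide": [0, 0, -0.3], "turn": [0, 0, 0]},
  {"fingers": 0, "slide": [0, 0, -0.5], "turn": [0, 0, 0]},
  {"fingers": 0, "slide": [0, 0, -0.7], "turn": [0, 0, 0]},
])

```text
clock: 5.62
tcp_pos: [0.5847, -0.1453, 0.337]
ee_rot: [-0.0, -0.203, 0.979, 0.0]
force: [1.2, -0.5, -1.5]
finger_gap: 0.0211
gripper_force: 45.0
```

Emit:
servo_tool([
  {"fingers": 0, "slide": [0, 0, -0.2], "turn": [0, 0, 0]},
  {"fingers": 0, "slide": [0, 0, -0.4], "turn": [0, 0, 0]},
  {"fingers": 0, "slide": [0, 0, -0.6], "turn": [0, 0, 0]},
  {"fingers": 0, "slide": [0, 0, -0.75], "turn": [0, 0, 0]},
  {"fingers": 0, "slide": [0, 0, -0.8], "turn": [0, 0, 0]},
])

```text
clock: 6.03
tcp_pos: [0.5851, -0.1453, 0.4031]
ee_rot: [0.002, -0.204, 0.979, -0.0]
force: [0.2, -0.6, -1.3]
finger_gap: 0.0216
gripper_force: 45.0
```

Emit:
servo_tool([
  {"fingers": 0, "slide": [0, 0, 0], "turn": [0, 0, 0]},
  {"fingers": 0, "slide": [0, 0, 0], "turn": [0, 0, 0]},
  {"fingers": 0, "slide": [0, 0, 0], "turn": [0, 0, 0]},
  {"fingers": 0, "slide": [0, 0, 0], "turn": [0, 0, 0]},
  {"fingers": 0, "slide": [0, 0, 0], "turn": [0, 0, 0]},
])

```text
clock: 6.45
tcp_pos: [0.5848, -0.1452, 0.3994]
ee_rot: [-0.001, -0.203, 0.979, 0.0]
force: [0.2, -0.2, -1.6]
finger_gap: 0.0212
gripper_force: 45.0
```

```bash
python3 d.py .5345 .1943 .400;python3 - <<'E'
from h import *
S=ctrl.capture("side")
cv2.imwrite("pics/l1.png",cv2.resize(S[160:400,250:430],None,fx=2.5,fy=2.5))
E
```

```text
t 6.45 tcp [ 0.5848 -0.1452  0.3994] units [-1.114  4.143 -0.007] toolz [-0.0014  0.     -1.    ] y [-0.398  0.917  0.001]
F [ 0.24 -0.19 -1.58] T [-0.004  0.019  0.009] gap 0.0212 grip 44.999558329582214 j [ 0.081  0.245 -0.162 -0.    -1.166 -1.241]
```

View pics/l1.png

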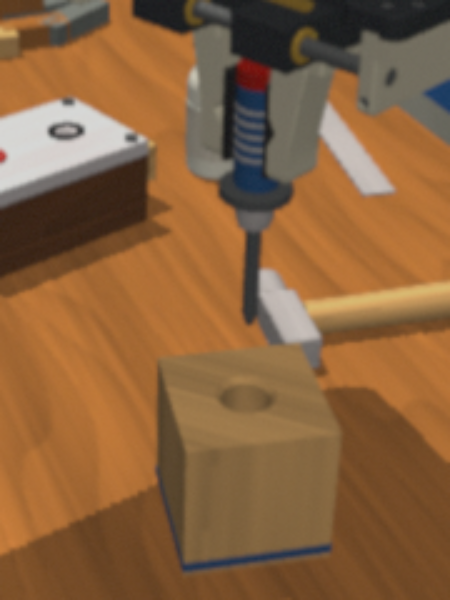

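The punch hangs straight, and the empty hole is at about side pixel (348,319). I'm carrying it over to the jig.

Emit:
servo_tool([
  {"fingers": 0, "slide": [-0.02, 0.07, 0], "turn": [0, 0, 0]},
  {"fingers": 0, "slide": [-0.06, 0.22, 0], "turn": [0, 0, 0]},
  {"fingers": 0, "slide": [-0.11, 0.41, 0], "turn": [0, 0, 0]},
  {"fingers": 0, "slide": [-0.16, 0.6, 0], "turn": [0, 0, 0]},
  {"fingers": 0, "slide": [-0.223, 0.83, 0], "turn": [0, 0, 0]},
])

```text
clock: 6.92
tcp_pos: [0.5745, -0.0761, 0.4002]
ee_rot: [-0.0, -0.203, 0.979, 0.0]
force: [0.2, 1.0, -2.5]
finger_gap: 0.0212
gripper_force: 45.0
```

Emit:
servo_tool([
  {"fingers": 0, "slide": [-0.045, 0.166, 0], "turn": [0, 0, 0]},
  {"fingers": 0, "slide": [-0.09, 0.332, 0], "turn": [0, 0, 0]},
  {"fingers": 0, "slide": [-0.134, 0.498, 0], "turn": [0, 0, 0]},
  {"fingers": 0, "slide": [-0.178, 0.664, 0], "turn": [0, 0, 0]},
  {"fingers": 0, "slide": [-0.223, 0.83, 0], "turn": [0, 0, 0]},
])

```text
clock: 7.33
tcp_pos: [0.5642, -0.0076, 0.4003]
ee_rot: [0.0, -0.204, 0.979, 0.0]
force: [0.1, -0.2, -2.2]
finger_gap: 0.0214
gripper_force: 45.0
```

Emit:
servo_tool([
  {"fingers": 0, "slide": [-0.045, 0.166, 0], "turn": [0, 0, 0]},
  {"fingers": 0, "slide": [-0.09, 0.332, 0], "turn": [0, 0, 0]},
  {"fingers": 0, "slide": [-0.134, 0.498, 0], "turn": [0, 0, 0]},
  {"fingers": 0, "slide": [-0.178, 0.664, 0], "turn": [0, 0, 0]},
  {"fingers": 0, "slide": [-0.223, 0.83, 0], "turn": [0, 0, 0]},
])

```text
clock: 7.75
tcp_pos: [0.554, 0.0603, 0.4003]
ee_rot: [0.0, -0.204, 0.979, 0.0]
force: [0.1, -0.1, -2.7]
finger_gap: 0.0211
gripper_force: 45.0
```

Emit:
servo_tool([
  {"fingers": 0, "slide": [-0.045, 0.166, 0], "turn": [0, 0, 0]},
  {"fingers": 0, "slide": [-0.09, 0.332, 0], "turn": [0, 0, 0]},
  {"fingers": 0, "slide": [-0.134, 0.498, 0], "turn": [0, 0, 0]},
  {"fingers": 0, "slide": [-0.178, 0.664, 0], "turn": [0, 0, 0]},
  {"fingers": 0, "slide": [-0.223, 0.83, 0], "turn": [0, 0, 0]},
])

```text
clock: 8.17
tcp_pos: [0.5442, 0.1282, 0.4003]
ee_rot: [-0.0, -0.204, 0.979, 0.0]
force: [-0.2, 0.4, -1.9]
finger_gap: 0.0219
gripper_force: 45.0
```

Emit:
servo_tool([
  {"fingers": 0, "slide": [-0.06, 0.22, 0], "turn": [0, 0, 0]},
  {"fingers": 0, "slide": [-0.12, 0.43, 0], "turn": [0, 0, 0]},
  {"fingers": 0, "slide": [-0.17, 0.62, 0], "turn": [0, 0, 0]},
  {"fingers": 0, "slide": [-0.205, 0.76, 0], "turn": [0, 0, 0]},
  {"fingers": 0, "slide": [-0.223, 0.82, 0], "turn": [0, 0, 0]},
])

```text
clock: 8.58
tcp_pos: [0.5345, 0.1959, 0.4002]
ee_rot: [-0.0, -0.204, 0.979, 0.0]
force: [0.0, 0.1, -2.8]
finger_gap: 0.0212
gripper_force: 45.0
```

Emit:
servo_tool([
  {"fingers": 0, "slide": [0, 0, 0.1], "turn": [0, 0, 0]},
  {"fingers": 0, "slide": [0, 0, 0.2], "turn": [0, 0, 0]},
  {"fingers": 0, "slide": [0, 0, 0.3], "turn": [0, 0, 0]},
  {"fingers": 0, "slide": [0, 0, 0.35], "turn": [0, 0, 0]},
  {"fingers": 0, "slide": [0, 0, 0.35], "turn": [0, 0, 0]},
])

```text
clock: 9.0
tcp_pos: [0.5345, 0.1932, 0.3705]
ee_rot: [-0.001, -0.203, 0.979, -0.001]
force: [0.1, -0.3, -2.1]
finger_gap: 0.0212
gripper_force: 45.0
```

Emit:
servo_tool([
  {"fingers": 0, "slide": [0, 0, 0], "turn": [0, 0, 0]},
  {"fingers": 0, "slide": [0, 0, 0], "turn": [0, 0, 0]},
  {"fingers": 0, "slide": [0, 0, 0], "turn": [0, 0, 0]},
  {"fingers": 0, "slide": [0, 0, 0], "turn": [0, 0, 0]},
  {"fingers": 0, "slide": [0, 0, 0], "turn": [0, 0, 0]},
])

```text
clock: 9.42
tcp_pos: [0.5348, 0.1941, 0.3726]
ee_rot: [0.0, -0.203, 0.979, 0.0]
force: [0.1, 0.3, -3.0]
finger_gap: 0.0216
gripper_force: 45.0
```

```bash
python3 d.py .5345 .1943 .354;python3 - <<'E'
from h import *
S=ctrl.capture("side");cv2.imwrite("pics/s2full.png",S)
cv2.imwrite("pics/l2.png",cv2.resize(S[130:260,190:310],None,fx=4.5,fy=4.5,interpolation=cv2.INTER_CUBIC))
s=ctrl.read_state();p=np.array(s["tcp_pos"])
for k,dz in(("tip",-.2692),("neck",-.2112),("grip",-.1592)):print(k,proj("side",p+[0,0,dz]))
print("hole",plane("side",(348.4,318.8),.085))
E
```

```text
t 9.42 tcp [0.5348 0.1941 0.3726] units [0.003 0.004 0.232] toolz [ 5.e-04  3.e-04 -1.e+00] y [-0.398  0.917  0.   ]
F [ 0.14  0.33 -3.02] T [-0.008 -0.029 -0.036] gap 0.0216 grip 44.9994421005249 j [ 0.692  0.209 -0.273  0.    -1.088 -1.853]
tip [244.13364077 206.03613119]
neck [242.23613008 175.9026397 ]
grip [240.51268932 147.40452065]
hole [ 0.58264956 -0.14803202  0.085     ]
```

View pics/l2.png

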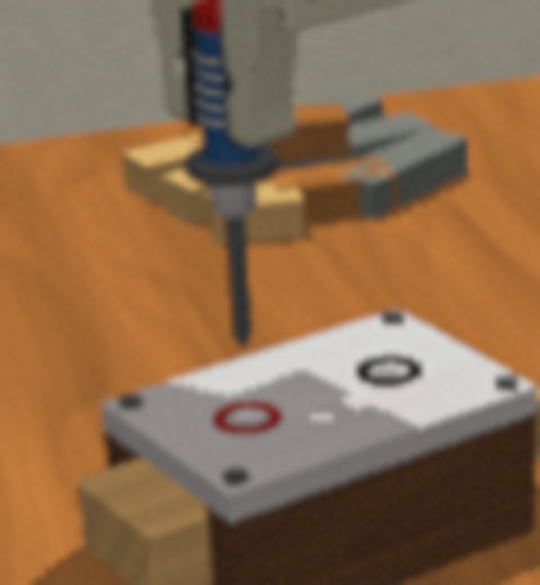

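The tip is at about (243.8,206.7), against a prediction of (244.1,206.0), so the grasp geometry holds. The ring is at (244.5,222.3). I'm going down to the hole slowly.

Emit:
servo_tool([
  {"fingers": 0, "slide": [0.003, 0.003, 0.06], "turn": [0, 0, 0]},
  {"fingers": 0, "slide": [0.003, 0.003, 0.13], "turn": [0, 0, 0]},
  {"fingers": 0, "slide": [0.003, 0.003, 0.2], "turn": [0, 0, 0]},
  {"fingers": 0, "slide": [0.003, 0.003, 0.26], "turn": [0, 0, 0]},
  {"fingers": 0, "slide": [0.003, 0.003, 0.32], "turn": [0, 0, 0]},
])

```text
clock: 9.88
tcp_pos: [0.5344, 0.1942, 0.3458]
ee_rot: [-0.0, -0.203, 0.979, -0.0]
force: [-0.4, -0.6, -2.4]
finger_gap: 0.0213
gripper_force: 45.0
```

Emit:
servo_tool([
  {"fingers": 0, "slide": [0, 0, 0.05], "turn": [0, 0, 0]},
  {"fingers": 0, "slide": [0, 0, 0.1], "turn": [0, 0, 0]},
  {"fingers": 0, "slide": [0, 0, 0.14], "turn": [0, 0, 0]},
  {"fingers": 0, "slide": [0, 0, 0.17], "turn": [0, 0, 0]},
  {"fingers": 0, "slide": [0, 0, 0.19], "turn": [0, 0, 0]},
])

```text
clock: 10.3
tcp_pos: [0.5345, 0.1942, 0.3311]
ee_rot: [-0.0, -0.203, 0.979, -0.0]
force: [1.0, -0.8, -2.3]
finger_gap: 0.021
gripper_force: 45.0
```

Emit:
servo_tool([
  {"fingers": 0, "slide": [0, 0, 0], "turn": [0, 0, 0]},
  {"fingers": 0, "slide": [0, 0, 0], "turn": [0, 0, 0]},
  {"fingers": 0, "slide": [0, 0, 0], "turn": [0, 0, 0]},
  {"fingers": 0, "slide": [0, 0, 0], "turn": [0, 0, 0]},
  {"fingers": 0, "slide": [0, 0, 0], "turn": [0, 0, 0]},
])

```text
clock: 10.72
tcp_pos: [0.5345, 0.1942, 0.3317]
ee_rot: [0.0, -0.203, 0.979, 0.0]
force: [-0.9, 0.4, -2.7]
finger_gap: 0.0212
gripper_force: 45.0
```

```bash
python3 d.py .5345 .1943 .327
```

```text
t 10.72 tcp [0.5345 0.1942 0.3317] units [-0.     0.001  0.058] toolz [ 3.e-04  3.e-04 -1.e+00] y [-0.398  0.917  0.   ]
F [-0.93  0.42 -2.7 ] T [0.052 0.056 0.026] gap 0.0212 grip 44.99942600727081 j [ 0.693  0.244 -0.328 -0.    -0.998 -1.854]
```

Tip is in the hole (z≈0.0625) with no side force. Probing by touch, 2.5 mm per call.

Emit:
servo_tool([
  {"fingers": 0, "slide": [0, 0, 0.02], "turn": [0, 0, 0]},
  {"fingers": 0, "slide": [0, 0, 0.04], "turn": [0, 0, 0]},
  {"fingers": 0, "slide": [0, 0, 0.06], "turn": [0, 0, 0]},
  {"fingers": 0, "slide": [0, 0, 0.06], "turn": [0, 0, 0]},
  {"fingers": 0, "slide": [0, 0, 0.06], "turn": [0, 0, 0]},
])

```text
clock: 11.13
tcp_pos: [0.5344, 0.1942, 0.3264]
ee_rot: [-0.0, -0.203, 0.979, -0.0]
force: [0.6, -0.5, -3.5]
finger_gap: 0.0216
gripper_force: 45.0
```

Emit:
servo_tool([
  {"fingers": 0, "slide": [0, 0, 0.01], "turn": [0, 0, 0]},
  {"fingers": 0, "slide": [0, 0, 0.02], "turn": [0, 0, 0]},
  {"fingers": 0, "slide": [0, 0, 0.03], "turn": [0, 0, 0]},
  {"fingers": 0, "slide": [0, 0, 0.03], "turn": [0, 0, 0]},
  {"fingers": 0, "slide": [0, 0, 0.03], "turn": [0, 0, 0]},
])

```text
clock: 11.55
tcp_pos: [0.5344, 0.1942, 0.3242]
ee_rot: [-0.0, -0.203, 0.979, -0.0]
force: [0.4, -0.4, -2.2]
finger_gap: 0.0213
gripper_force: 45.0
```

Emit:
servo_tool([
  {"fingers": 0, "slide": [0, 0, 0.01], "turn": [0, 0, 0]},
  {"fingers": 0, "slide": [0, 0, 0.02], "turn": [0, 0, 0]},
  {"fingers": 0, "slide": [0, 0, 0.03], "turn": [0, 0, 0]},
  {"fingers": 0, "slide": [0, 0, 0.03], "turn": [0, 0, 0]},
  {"fingers": 0, "slide": [0, 0, 0.03], "turn": [0, 0, 0]},
])

```text
clock: 11.97
tcp_pos: [0.5345, 0.1942, 0.3218]
ee_rot: [-0.0, -0.203, 0.979, -0.0]
force: [-0.4, 0.1, -2.8]
finger_gap: 0.0213
gripper_force: 45.0
```

Emit:
servo_tool([
  {"fingers": 0, "slide": [0, 0, 0.01], "turn": [0, 0, 0]},
  {"fingers": 0, "slide": [0, 0, 0.02], "turn": [0, 0, 0]},
  {"fingers": 0, "slide": [0, 0, 0.03], "turn": [0, 0, 0]},
  {"fingers": 0, "slide": [0, 0, 0.03], "turn": [0, 0, 0]},
  {"fingers": 0, "slide": [0, 0, 0.03], "turn": [0, 0, 0]},
])

```text
clock: 12.38
tcp_pos: [0.5346, 0.1943, 0.3202]
ee_rot: [0.001, -0.204, 0.979, 0.0]
force: [-1.1, 0.1, 4.4]
finger_gap: 0.0217
gripper_force: 45.0
```

Emit:
servo_tool([
  {"fingers": 0, "slide": [0, 0, 0.01], "turn": [0, 0, 0]},
  {"fingers": 0, "slide": [0, 0, 0.02], "turn": [0, 0, 0]},
  {"fingers": 0, "slide": [0, 0, 0.03], "turn": [0, 0, 0]},
  {"fingers": 0, "slide": [0, 0, 0.03], "turn": [0, 0, 0]},
  {"fingers": 0, "slide": [0, 0, 0.03], "turn": [0, 0, 0]},
])

```text
clock: 12.8
tcp_pos: [0.5348, 0.1943, 0.3185]
ee_rot: [0.001, -0.204, 0.979, 0.0]
force: [-2.8, -0.4, 10.5]
finger_gap: 0.0214
gripper_force: 45.0
```

Contact is at TCP z≈0.3215, and the push is at 13 N. Continuing in small steps through the trip.

Emit:
servo_tool([
  {"fingers": 0, "slide": [0, 0, 0.008], "turn": [0, 0, 0]},
  {"fingers": 0, "slide": [0, 0, 0.016], "turn": [0, 0, 0]},
  {"fingers": 0, "slide": [0, 0, 0.024], "turn": [0, 0, 0]},
  {"fingers": 0, "slide": [0, 0, 0.024], "turn": [0, 0, 0]},
  {"fingers": 0, "slide": [0, 0, 0.024], "turn": [0, 0, 0]},
])

```text
clock: 13.22
tcp_pos: [0.5349, 0.1944, 0.3169]
ee_rot: [0.001, -0.204, 0.979, 0.0]
force: [-3.7, -0.2, 13.3]
finger_gap: 0.0214
gripper_force: 45.0
```

Emit:
servo_tool([
  {"fingers": 0, "slide": [0, 0, 0.008], "turn": [0, 0, 0]},
  {"fingers": 0, "slide": [0, 0, 0.016], "turn": [0, 0, 0]},
  {"fingers": 0, "slide": [0, 0, 0.024], "turn": [0, 0, 0]},
  {"fingers": 0, "slide": [0, 0, 0.024], "turn": [0, 0, 0]},
  {"fingers": 0, "slide": [0, 0, 0.024], "turn": [0, 0, 0]},
])

```text
clock: 13.63
tcp_pos: [0.5349, 0.1943, 0.315]
ee_rot: [0.001, -0.204, 0.979, 0.0]
force: [-3.8, -1.2, 13.3]
finger_gap: 0.0213
gripper_force: 45.0
```

```bash
python3 d.py .5345 .1943 .3105
```

```text
t 13.63 tcp [0.5349 0.1943 0.315 ] units [0.005 0.001 0.057] toolz [ 2.2e-03  7.0e-04 -1.0e+00] y [-0.399  0.917 -0.   ]
F [-3.78 -1.21 13.31] T [-0.382  1.573  0.06 ] gap 0.0213 grip 44.99939024448395 j [ 6.930e-01  2.610e-01 -3.490e-01  1.000e-03 -9.590e-01 -1.854e+00]
```

Emit:
servo_tool([
  {"fingers": 0, "slide": [0, 0, 0.007], "turn": [0, 0, 0]},
  {"fingers": 0, "slide": [0, 0, 0.014], "turn": [0, 0, 0]},
  {"fingers": 0, "slide": [0, 0, 0.02], "turn": [0, 0, 0]},
  {"fingers": 0, "slide": [0, 0, 0.02], "turn": [0, 0, 0]},
  {"fingers": 0, "slide": [0, 0, 0.02], "turn": [0, 0, 0]},
])

```text
clock: 14.05
tcp_pos: [0.5348, 0.1943, 0.3131]
ee_rot: [0.001, -0.204, 0.979, 0.0]
force: [-3.0, 0.0, 11.3]
finger_gap: 0.0214
gripper_force: 45.0
```

```bash
python3 d.py .5345 .1943 .3105
```

```text
t 14.05 tcp [0.5348 0.1943 0.3131] units [0.004 0.002 0.033] toolz [ 1.9e-03  6.0e-04 -1.0e+00] y [-0.399  0.917 -0.   ]
F [-2.970e+00  1.000e-02  1.125e+01] T [-0.37   1.259 -0.039] gap 0.0214 grip 44.99940097332001 j [ 6.930e-01  2.620e-01 -3.510e-01  1.000e-03 -9.560e-01 -1.854e+00]
```

Emit:
servo_tool([
  {"fingers": 0, "slide": [0, 0, 0.006], "turn": [0, 0, 0]},
  {"fingers": 0, "slide": [0, 0, 0.012], "turn": [0, 0, 0]},
  {"fingers": 0, "slide": [0, 0, 0.017], "turn": [0, 0, 0]},
  {"fingers": 0, "slide": [0, 0, 0.017], "turn": [0, 0, 0]},
  {"fingers": 0, "slide": [0, 0, 0.017], "turn": [0, 0, 0]},
])

```text
clock: 14.47
tcp_pos: [0.5348, 0.1943, 0.3114]
ee_rot: [0.001, -0.204, 0.979, 0.0]
force: [-3.2, -0.4, 9.0]
finger_gap: 0.0215
gripper_force: 45.0
```

```bash
python3 d.py .5345 .1943 .3100
```

```text
t 14.47 tcp [0.5348 0.1943 0.3114] units [0.003 0.001 0.017] toolz [ 1.5e-03  5.0e-04 -1.0e+00] y [-0.399  0.917 -0.   ]
F [-3.17 -0.41  8.97] T [-0.328  0.874 -0.01 ] gap 0.0215 grip 44.999372363090515 j [ 6.930e-01  2.640e-01 -3.530e-01  1.000e-03 -9.520e-01 -1.854e+00]
```

Emit:
servo_tool([
  {"fingers": 0, "slide": [0, 0, 0.003], "turn": [0, 0, 0]},
  {"fingers": 0, "slide": [0, 0, 0.006], "turn": [0, 0, 0]},
  {"fingers": 0, "slide": [0, 0, 0.009], "turn": [0, 0, 0]},
  {"fingers": 0, "slide": [0, 0, 0.009], "turn": [0, 0, 0]},
  {"fingers": 0, "slide": [0, 0, 0.009], "turn": [0, 0, 0]},
])

```text
clock: 14.88
tcp_pos: [0.5347, 0.1942, 0.3103]
ee_rot: [0.001, -0.204, 0.979, 0.0]
force: [-1.0, -0.4, 7.3]
finger_gap: 0.0215
gripper_force: 45.0
```

Emit:
servo_tool([
  {"fingers": 0, "slide": [0, 0, 0], "turn": [0, 0, 0]},
  {"fingers": 0, "slide": [0, 0, 0], "turn": [0, 0, 0]},
  {"fingers": 0, "slide": [0, 0, 0], "turn": [0, 0, 0]},
  {"fingers": 0, "slide": [0, 0, 0], "turn": [0, 0, 0]},
  {"fingers": 0, "slide": [0, 0, 0], "turn": [0, 0, 0]},
])

```text
clock: 15.3
tcp_pos: [0.5347, 0.1942, 0.3103]
ee_rot: [0.001, -0.204, 0.979, 0.0]
force: [-1.7, -0.4, 6.7]
finger_gap: 0.0218
gripper_force: 45.0
```

```bash
python3 d.py .5345 .1943 .3100
```

```text
t 15.3 tcp [0.5347 0.1942 0.3103] units [0.002 0.002 0.004] toolz [ 1.2e-03  3.0e-04 -1.0e+00] y [-0.399  0.917 -0.   ]
F [-1.72 -0.39  6.74] T [-0.257  0.684  0.014] gap 0.0218 grip 44.99927580356598 j [ 6.930e-01  2.650e-01 -3.540e-01  1.000e-03 -9.500e-01 -1.854e+00]
```

Emit:
servo_tool([
  {"fingers": 0, "slide": [0, 0, 0.002], "turn": [0, 0, 0]},
  {"fingers": 0, "slide": [0, 0, 0.004], "turn": [0, 0, 0]},
  {"fingers": 0, "slide": [0, 0, 0.006], "turn": [0, 0, 0]},
  {"fingers": 0, "slide": [0, 0, 0.006], "turn": [0, 0, 0]},
  {"fingers": 0, "slide": [0, 0, 0.006], "turn": [0, 0, 0]},
])

```text
clock: 15.72
tcp_pos: [0.5347, 0.1942, 0.3095]
ee_rot: [0.0, -0.204, 0.979, 0.0]
force: [0.2, -1.0, 5.1]
finger_gap: 0.0214
gripper_force: 45.0
```

Emit:
servo_tool([
  {"fingers": 0, "slide": [0, 0, 0], "turn": [0, 0, 0]},
  {"fingers": 0, "slide": [0, 0, 0], "turn": [0, 0, 0]},
  {"fingers": 0, "slide": [0, 0, 0], "turn": [0, 0, 0]},
  {"fingers": 0, "slide": [0, 0, 0], "turn": [0, 0, 0]},
  {"fingers": 0, "slide": [0, 0, 0], "turn": [0, 0, 0]},
])

```text
clock: 16.13
tcp_pos: [0.5346, 0.1942, 0.3091]
ee_rot: [0.0, -0.203, 0.979, 0.0]
force: [-0.3, 0.1, 3.0]
finger_gap: 0.0216
gripper_force: 45.0
```

Push has collapsed to about 5.6 N (≈11.3 mm), so it tripped and is clear of the stop. Lifting straight out.

Emit:
servo_tool([
  {"fingers": 0, "slide": [0, 0, -0.05], "turn": [0, 0, 0]},
  {"fingers": 0, "slide": [0, 0, -0.12], "turn": [0, 0, 0]},
  {"fingers": 0, "slide": [0, 0, -0.2], "turn": [0, 0, 0]},
  {"fingers": 0, "slide": [0, 0, -0.3], "turn": [0, 0, 0]},
  {"fingers": 0, "slide": [0, 0, -0.4], "turn": [0, 0, 0]},
])

```text
clock: 16.55
tcp_pos: [0.534, 0.194, 0.3408]
ee_rot: [-0.001, -0.203, 0.979, -0.0]
force: [0.4, 0.7, -2.5]
finger_gap: 0.0214
gripper_force: 45.0
```

Emit:
servo_tool([
  {"fingers": 0, "slide": [0, 0, -0.15], "turn": [0, 0, 0]},
  {"fingers": 0, "slide": [0, 0, -0.3], "turn": [0, 0, 0]},
  {"fingers": 0, "slide": [0, 0, -0.5], "turn": [0, 0, 0]},
  {"fingers": 0, "slide": [0, 0, -0.65], "turn": [0, 0, 0]},
  {"fingers": 0, "slide": [0, 0, -0.75], "turn": [0, 0, 0]},
])

```text
clock: 16.97
tcp_pos: [0.5344, 0.1942, 0.4025]
ee_rot: [0.0, -0.203, 0.979, 0.0]
force: [0.2, 0.7, -1.9]
finger_gap: 0.0211
gripper_force: 45.0
```

Emit:
servo_tool([
  {"fingers": 0, "slide": [0, 0, 0], "turn": [0, 0, 0]},
  {"fingers": 0, "slide": [0, 0, 0], "turn": [0, 0, 0]},
  {"fingers": 0, "slide": [0, 0, 0], "turn": [0, 0, 0]},
  {"fingers": 0, "slide": [0, 0, 0], "turn": [0, 0, 0]},
  {"fingers": 0, "slide": [0, 0, 0], "turn": [0, 0, 0]},
])

```text
clock: 17.38
tcp_pos: [0.5343, 0.1941, 0.4002]
ee_rot: [-0.001, -0.203, 0.979, -0.0]
force: [0.7, 0.5, -1.2]
finger_gap: 0.0212
gripper_force: 45.0
```

```bash
python3 d.py .5847 -.1455 .400;python3 - <<'E'
from h import *
s=ctrl.read_state();p=np.array(s["tcp_pos"])
S=ctrl.capture("side");cv2.imwrite("pics/s3full.png",S)
for k,dz in(("tip",-.2692),("neck",-.2112),("collar",-.1952),("grip",-.1592)):print(k,proj("side",p+[0,0,dz]))
cv2.imwrite("pics/l3.png",cv2.resize(S[110:240,190:310],None,fx=4.5,fy=4.5,interpolation=cv2.INTER_CUBIC))
E
```

```text
t 17.38 tcp [0.5343 0.1941 0.4002] units [ 1.114 -4.145  0.005] toolz [-1.3e-03 -9.0e-04 -1.0e+00] y [-0.398  0.917 -0.   ]
F [ 0.69  0.49 -1.22] T [-0.045 -0.022  0.055] gap 0.0212 grip 44.99939560890198 j [ 0.693  0.188 -0.233 -0.    -1.151 -1.854]
tip [242.96525973 191.91929656]
neck [241.04559119 160.95658313]
collar [240.51204498 152.10638855]
grip [239.30816534 131.70074365]
```

View pics/l3.png

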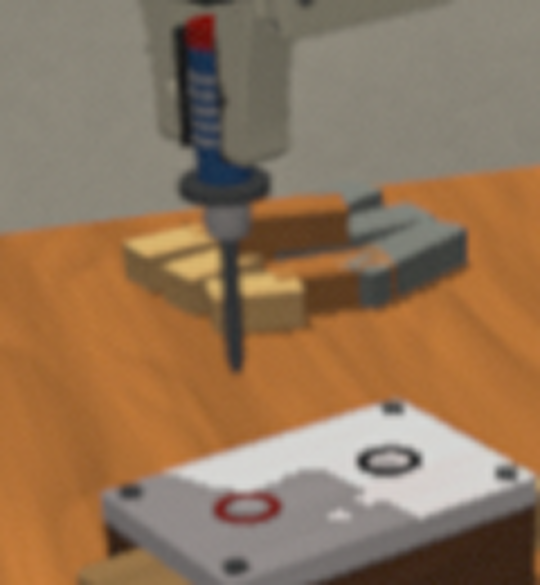

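The tip is at (242.4,192.4), against a prediction of (243.0,191.9): no slip, and the plunger has sprung out. Carrying it back.

Emit:
servo_tool([
  {"fingers": 0, "slide": [0.02, -0.07, 0], "turn": [0, 0, 0]},
  {"fingers": 0, "slide": [0.06, -0.22, 0], "turn": [0, 0, 0]},
  {"fingers": 0, "slide": [0.11, -0.41, 0], "turn": [0, 0, 0]},
  {"fingers": 0, "slide": [0.16, -0.6, 0], "turn": [0, 0, 0]},
  {"fingers": 0, "slide": [0.223, -0.83, 0], "turn": [0, 0, 0]},
])

```text
clock: 17.85
tcp_pos: [0.5446, 0.125, 0.401]
ee_rot: [-0.0, -0.204, 0.979, -0.0]
force: [0.5, 0.1, -2.2]
finger_gap: 0.0216
gripper_force: 45.0
```

Emit:
servo_tool([
  {"fingers": 0, "slide": [0.045, -0.166, 0], "turn": [0, 0, 0]},
  {"fingers": 0, "slide": [0.09, -0.332, 0], "turn": [0, 0, 0]},
  {"fingers": 0, "slide": [0.134, -0.498, 0], "turn": [0, 0, 0]},
  {"fingers": 0, "slide": [0.178, -0.664, 0], "turn": [0, 0, 0]},
  {"fingers": 0, "slide": [0.223, -0.83, 0], "turn": [0, 0, 0]},
])

```text
clock: 18.27
tcp_pos: [0.5548, 0.0569, 0.4011]
ee_rot: [0.0, -0.203, 0.979, 0.0]
force: [-0.5, 0.4, -1.9]
finger_gap: 0.0211
gripper_force: 45.0
```

Emit:
servo_tool([
  {"fingers": 0, "slide": [0.045, -0.166, 0], "turn": [0, 0, 0]},
  {"fingers": 0, "slide": [0.09, -0.332, 0], "turn": [0, 0, 0]},
  {"fingers": 0, "slide": [0.134, -0.498, 0], "turn": [0, 0, 0]},
  {"fingers": 0, "slide": [0.178, -0.664, 0], "turn": [0, 0, 0]},
  {"fingers": 0, "slide": [0.223, -0.83, 0], "turn": [0, 0, 0]},
])

```text
clock: 18.68
tcp_pos: [0.5649, -0.0111, 0.401]
ee_rot: [-0.0, -0.204, 0.979, -0.0]
force: [0.0, 0.3, -2.1]
finger_gap: 0.0214
gripper_force: 45.0
```

Emit:
servo_tool([
  {"fingers": 0, "slide": [0.045, -0.166, 0], "turn": [0, 0, 0]},
  {"fingers": 0, "slide": [0.09, -0.332, 0], "turn": [0, 0, 0]},
  {"fingers": 0, "slide": [0.134, -0.498, 0], "turn": [0, 0, 0]},
  {"fingers": 0, "slide": [0.178, -0.664, 0], "turn": [0, 0, 0]},
  {"fingers": 0, "slide": [0.223, -0.83, 0], "turn": [0, 0, 0]},
])

```text
clock: 19.1
tcp_pos: [0.5749, -0.0792, 0.401]
ee_rot: [-0.0, -0.203, 0.979, 0.0]
force: [-0.6, -0.3, -3.1]
finger_gap: 0.0213
gripper_force: 45.0
```

Emit:
servo_tool([
  {"fingers": 0, "slide": [0.06, -0.22, 0], "turn": [0, 0, 0]},
  {"fingers": 0, "slide": [0.12, -0.43, 0], "turn": [0, 0, 0]},
  {"fingers": 0, "slide": [0.17, -0.62, 0], "turn": [0, 0, 0]},
  {"fingers": 0, "slide": [0.205, -0.76, 0], "turn": [0, 0, 0]},
  {"fingers": 0, "slide": [0.222, -0.825, 0], "turn": [0, 0, 0]},
])

```text
clock: 19.52
tcp_pos: [0.5849, -0.1472, 0.4008]
ee_rot: [-0.0, -0.203, 0.979, -0.0]
force: [-0.4, 0.4, -2.6]
finger_gap: 0.0211
gripper_force: 45.0
```

Emit:
servo_tool([
  {"fingers": 0, "slide": [0, 0, 0], "turn": [0, 0, 0]},
  {"fingers": 0, "slide": [0, 0, 0], "turn": [0, 0, 0]},
  {"fingers": 0, "slide": [0, 0, 0], "turn": [0, 0, 0]},
  {"fingers": 0, "slide": [0, 0, 0], "turn": [0, 0, 0]},
  {"fingers": 0, "slide": [0, 0, 0], "turn": [0, 0, 0]},
])

```text
clock: 19.93
tcp_pos: [0.5848, -0.1448, 0.4012]
ee_rot: [0.0, -0.204, 0.979, 0.0]
force: [0.3, 0.4, -2.7]
finger_gap: 0.0215
gripper_force: 45.0
```

```bash
python3 d.py .5847 -.1455 .3400
```

```text
t 19.93 tcp [ 0.5848 -0.1448  0.4012] units [ 0.005 -0.007  0.765] toolz [ 2.e-04  1.e-04 -1.e+00] y [-0.399  0.917 -0.   ]
F [ 0.27  0.44 -2.72] T [ 0.064 -0.02  -0.005] gap 0.0215 grip 44.999558329582214 j [ 0.081  0.243 -0.16  -0.    -1.168 -1.241]
```

Emit:
servo_tool([
  {"fingers": 0, "slide": [0.005, -0.006, 0.08], "turn": [0, 0, 0]},
  {"fingers": 0, "slide": [0.005, -0.006, 0.22], "turn": [0, 0, 0]},
  {"fingers": 0, "slide": [0.005, -0.006, 0.4], "turn": [0, 0, 0]},
  {"fingers": 0, "slide": [0.005, -0.006, 0.57], "turn": [0, 0, 0]},
  {"fingers": 0, "slide": [0.005, -0.006, 0.7], "turn": [0, 0, 0]},
])

```text
clock: 20.35
tcp_pos: [0.5841, -0.1459, 0.3428]
ee_rot: [-0.001, -0.203, 0.979, 0.0]
force: [0.2, 0.8, -2.5]
finger_gap: 0.0213
gripper_force: 45.0
```

Emit:
servo_tool([
  {"fingers": 0, "slide": [0, 0, 0.12], "turn": [0, 0, 0]},
  {"fingers": 0, "slide": [0, 0, 0.24], "turn": [0, 0, 0]},
  {"fingers": 0, "slide": [0, 0, 0.35], "turn": [0, 0, 0]},
  {"fingers": 0, "slide": [0, 0, 0.43], "turn": [0, 0, 0]},
  {"fingers": 0, "slide": [0, 0, 0.5], "turn": [0, 0, 0]},
])

```text
clock: 20.77
tcp_pos: [0.5847, -0.1461, 0.3043]
ee_rot: [-0.0, -0.203, 0.979, 0.0]
force: [-0.3, 0.1, -1.8]
finger_gap: 0.0213
gripper_force: 45.0
```

Emit:
servo_tool([
  {"fingers": 0, "slide": [0, 0, 0.05], "turn": [0, 0, 0]},
  {"fingers": 0, "slide": [0, 0, 0.1], "turn": [0, 0, 0]},
  {"fingers": 0, "slide": [0, 0, 0.15], "turn": [0, 0, 0]},
  {"fingers": 0, "slide": [0, 0, 0.18], "turn": [0, 0, 0]},
  {"fingers": 0, "slide": [0, 0, 0.2], "turn": [0, 0, 0]},
])

```text
clock: 21.18
tcp_pos: [0.5846, -0.1461, 0.2889]
ee_rot: [0.0, -0.203, 0.979, 0.0]
force: [0.3, 0.5, -1.4]
finger_gap: 0.0217
gripper_force: 45.0
```

Emit:
servo_tool([
  {"fingers": 0, "slide": [0, 0, 0], "turn": [0, 0, 0]},
  {"fingers": 0, "slide": [0, 0, 0], "turn": [0, 0, 0]},
  {"fingers": 0, "slide": [0, 0, 0], "turn": [0, 0, 0]},
  {"fingers": 0, "slide": [0, 0, 0], "turn": [0, 0, 0]},
  {"fingers": 0, "slide": [0, 0, 0], "turn": [0, 0, 0]},
])

```text
clock: 21.6
tcp_pos: [0.5847, -0.1461, 0.2893]
ee_rot: [0.0, -0.203, 0.979, -0.0]
force: [0.8, -0.1, -3.0]
finger_gap: 0.0212
gripper_force: 45.0
```

```bash
python3 d.py .5848 -.1454 .2803
```

```text
t 21.6 tcp [ 0.5847 -0.1461  0.2893] units [-0.004  0.007  0.112] toolz [ 4.e-04  0.e+00 -1.e+00] y [-0.398  0.917 -0.   ]
F [ 0.79 -0.12 -3.  ] T [ 0.004 -0.019  0.026] gap 0.0212 grip 44.9994957447052 j [ 0.079  0.338 -0.302  0.    -0.93  -1.24 ]
```

Emit:
servo_tool([
  {"fingers": 0, "slide": [-0.004, 0.007, 0.03], "turn": [0, 0, 0]},
  {"fingers": 0, "slide": [-0.004, 0.007, 0.06], "turn": [0, 0, 0]},
  {"fingers": 0, "slide": [-0.004, 0.007, 0.085], "turn": [0, 0, 0]},
  {"fingers": 0, "slide": [-0.004, 0.007, 0.1], "turn": [0, 0, 0]},
  {"fingers": 0, "slide": [-0.004, 0.007, 0.1], "turn": [0, 0, 0]},
])

```text
clock: 22.02
tcp_pos: [0.5846, -0.1454, 0.2805]
ee_rot: [-0.0, -0.203, 0.979, 0.0]
force: [-0.4, 0.0, -2.4]
finger_gap: 0.021
gripper_force: 45.0
```

Emit:
servo_tool([
  {"fingers": 0, "slide": [0, 0, 0.004], "turn": [0, 0, 0]},
  {"fingers": 0, "slide": [0, 0, 0.008], "turn": [0, 0, 0]},
  {"fingers": 0, "slide": [0, 0, 0.012], "turn": [0, 0, 0]},
  {"fingers": 0, "slide": [0, 0, 0.012], "turn": [0, 0, 0]},
  {"fingers": 0, "slide": [0, 0, 0.012], "turn": [0, 0, 0]},
])

```text
clock: 22.43
tcp_pos: [0.5848, -0.1454, 0.2803]
ee_rot: [0.0, -0.203, 0.979, -0.0]
force: [0.7, -0.6, -0.9]
finger_gap: 0.0214
gripper_force: 45.0
```

```bash
python3 d.py .5848 -.1454 .2803
```

```text
t 22.43 tcp [ 0.5848 -0.1454  0.2803] units [-0.  0. -0.] toolz [ 3.e-04 -0.e+00 -1.e+00] y [-0.398  0.917 -0.   ]
F [ 0.7  -0.6  -0.86] T [0.024 0.178 0.02 ] gap 0.0214 grip 44.9994832277298 j [ 0.08   0.348 -0.312  0.    -0.911 -1.241]
```

Collar is just touching, at the original height. I'm seating it a hair further, releasing gently and going up.

Emit:
servo_tool([
  {"fingers": 0, "slide": [0, 0, 0.004], "turn": [0, 0, 0]},
  {"fingers": 0, "slide": [0, 0, 0.006], "turn": [0, 0, 0]},
  {"fingers": 0, "slide": [0, 0, 0.006], "turn": [0, 0, 0]},
  {"fingers": 0, "slide": [0, 0, 0.006], "turn": [0, 0, 0]},
  {"fingers": 0, "slide": [0, 0, 0.006], "turn": [0, 0, 0]},
])

```text
clock: 22.85
tcp_pos: [0.5847, -0.1454, 0.2802]
ee_rot: [0.0, -0.204, 0.979, -0.0]
force: [-3.0, 1.6, 5.9]
finger_gap: 0.0214
gripper_force: 45.0
```

Emit:
servo_tool([
  {"fingers": 0.3, "slide": [0, 0, 0], "turn": [0, 0, 0]},
  {"fingers": 0.4, "slide": [0, 0, 0], "turn": [0, 0, 0]},
  {"fingers": 0.6, "slide": [0, 0, 0], "turn": [0, 0, 0]},
  {"fingers": 0.8, "slide": [0, 0, 0], "turn": [0, 0, 0]},
  {"fingers": 1, "slide": [0, 0, 0], "turn": [0, 0, 0]},
])

```text
clock: 23.27
tcp_pos: [0.5848, -0.1454, 0.2795]
ee_rot: [-0.0, -0.203, 0.979, -0.0]
force: [-0.3, -0.1, 0.6]
finger_gap: 0.0472
gripper_force: 0.0
```

Emit:
servo_tool([
  {"fingers": 1, "slide": [0, 0, 0], "turn": [0, 0, 0]},
  {"fingers": 1, "slide": [0, 0, 0], "turn": [0, 0, 0]},
  {"fingers": 1, "slide": [0, 0, 0], "turn": [0, 0, 0]},
  {"fingers": 1, "slide": [0, 0, 0], "turn": [0, 0, 0]},
  {"fingers": 1, "slide": [0, 0, 0], "turn": [0, 0, 0]},
])

```text
clock: 23.68
tcp_pos: [0.5847, -0.1454, 0.2796]
ee_rot: [-0.0, -0.203, 0.979, -0.0]
force: [0.2, 0.7, 0.6]
finger_gap: 0.0809
gripper_force: 0.0
```

```bash
python3 d.py .5848 -.1454 .400
python3 - <<'E'
from h import *
S=ctrl.capture("side");cv2.imwrite("pics/r1.png",cv2.resize(S[220:370,270:420],None,fx=3,fy=3))
E
```

```text
t 23.68 tcp [ 0.5847 -0.1454  0.2796] units [-1.000e-03 -0.000e+00 -1.505e+00] toolz [-0. -0. -1.] y [-0.398  0.917 -0.   ]
F [0.24 0.66 0.55] T [0.002 0.    0.009] gap 0.0809 grip 0.0 j [ 0.08   0.348 -0.313  0.    -0.91  -1.241]
```

View pics/r1.png

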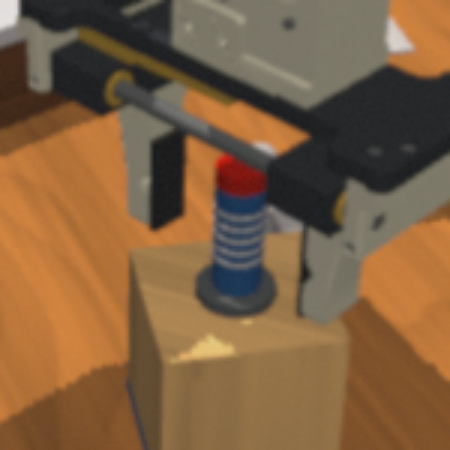

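The punch stands upright with its collar (crop 235,290) flat on the stand, and the fingers are clear. Withdrawing upward.

Emit:
servo_tool([
  {"fingers": 1, "slide": [0, 0, -0.06], "turn": [0, 0, 0]},
  {"fingers": 1, "slide": [0, 0, -0.2], "turn": [0, 0, 0]},
  {"fingers": 1, "slide": [0, 0, -0.4], "turn": [0, 0, 0]},
  {"fingers": 1, "slide": [0, 0, -0.6], "turn": [0, 0, 0]},
  {"fingers": 1, "slide": [0, 0, -0.8], "turn": [0, 0, 0]},
])

```text
clock: 24.15
tcp_pos: [0.5848, -0.1455, 0.3455]
ee_rot: [0.0, -0.204, 0.979, -0.0]
force: [1.1, -0.1, 0.0]
finger_gap: 0.0876
gripper_force: 0.0
```

Emit:
servo_tool([
  {"fingers": 1, "slide": [0, 0, -0.2], "turn": [0, 0, 0]},
  {"fingers": 1, "slide": [0, 0, -0.4], "turn": [0, 0, 0]},
  {"fingers": 1, "slide": [0, 0, -0.6], "turn": [0, 0, 0]},
  {"fingers": 1, "slide": [0, 0, -0.7], "turn": [0, 0, 0]},
  {"fingers": 1, "slide": [0, 0, -0.75], "turn": [0, 0, 0]},
])

```text
clock: 24.57
tcp_pos: [0.5849, -0.1455, 0.406]
ee_rot: [0.002, -0.204, 0.979, -0.0]
force: [-0.1, -0.4, -0.4]
finger_gap: 0.0877
gripper_force: 0.0
```

Emit:
servo_tool([
  {"fingers": 1, "slide": [0, 0, 0], "turn": [0, 0, 0]},
  {"fingers": 1, "slide": [0, 0, 0], "turn": [0, 0, 0]},
  {"fingers": 1, "slide": [0, 0, 0], "turn": [0, 0, 0]},
  {"fingers": 1, "slide": [0, 0, 0], "turn": [0, 0, 0]},
  {"fingers": 1, "slide": [0, 0, 0], "turn": [0, 0, 0]},
])

```text
clock: 24.98
tcp_pos: [0.5847, -0.1454, 0.4028]
ee_rot: [-0.001, -0.203, 0.979, 0.0]
force: [0.0, 0.1, -0.7]
finger_gap: 0.0875
gripper_force: 0.0
```

```bash
python3 d.py .5848 -.1454 .400
python3 - <<'E'
from h import *
S=ctrl.capture("side");cv2.imwrite("pics/r2.png",S)
E
```

```text
t 24.98 tcp [ 0.5847 -0.1454  0.4028] units [-0.002 -0.001  0.035] toolz [-0.0014 -0.     -1.    ] y [-0.398  0.917  0.001]
F [ 0.01  0.15 -0.68] T [ 0.04   0.02  -0.077] gap 0.0875 grip 0.0 j [ 0.08   0.242 -0.157 -0.    -1.173 -1.241]
```

View pics/r2.png

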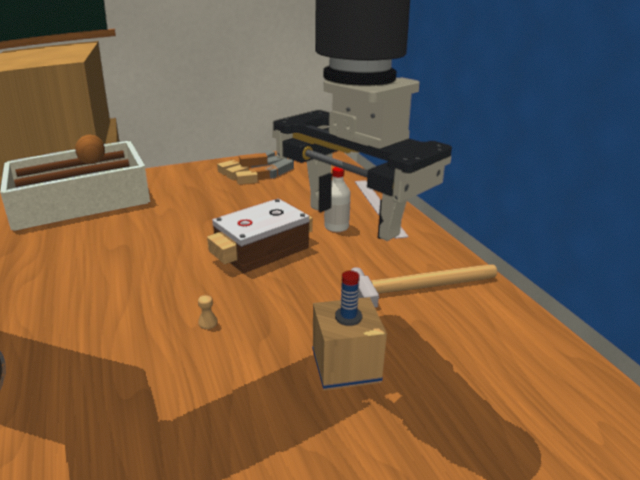

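The punch is home, with its cap at (350,277) and collar at (348,316), the same as at the start. The bottle, hammer and figure have not moved and the arm is clear.

```bash
python3 -c "
from bench import ctrl
print(ctrl.job_done())"
```

```text
the job is handed in; nothing more can be done
None
```

The job is handed in, with no verdict returned: the punch tripped once, on the wood through the red-ringed hole, stopped at about 11.3 mm short of its inner stop, and is back in its stand upright and fully home, with the bottle, hammer and figure untouched (about 25 s used).

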